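# Close the round light port for a dark reading

### The arm

A 7-joint arm with a two-finger parallel gripper is mounted at the origin on a cart in front of the work surface, level with it; the furniture and walls round the work are solid. World frame = base frame: x ahead of the robot, y to its left, z up, the work surface at z = 0. Lengths are in m, angles in rad, forces in N, time in s.
With the tool pointing down it reaches from about 0.425 to 0.925 m from the base axis. Payload 6.8 kg.
Tool frame: the origin (TCP) lies between the finger pads; the fingertips stand 17 mm ahead of it and the grasp point (between the pads) lies 2 mm behind it; z points along the fingers, y is the line along which they close (so a half turn about z gives the same grasp; the last joint's range is limited). The gripper opens to 88 mm and grips with 3 to 60 N. Pads are 20 mm wide; open, the fingers measure 115 mm over their backs; the gripper's body (75 mm by 178 mm) begins 61 mm behind the grasp point.
Start: joints at [1.045, 0.477, 0.022, 1.555, -0.011, 1.109, -0.083], TCP at [0.274, -0.617, 0.24] pointing down, gripper open.
Joint ranges: [-2.96, 2.96], [-0.34, 2.1], [-1.41, 1.46], [0.24, 2.44], [-1.37, 4.51], [0.17, 1.92], [-2.96, 2.96]. Speed limits (rad/s): [2.39, 2.39, 3.14, 3.14, 3.14, 3.14, 3.14].

### API

Orientations are given as a unit quaternion [w, x, y, z].
In Python, from cell import arm, viewer gives the robot as it stands.
- The arm moves only by the shell command python3 -m handwheel 'ROWS' [FORCE]. ROWS is a JSON object of lists of equal length, an entry for each row: "linear": the shift along the world's x, y, z in mm, a list of three; "angular": the turn, a rotation vector about the world's x, y, z in degrees, a list of three; "fingers": the opening, from 0 (shut) to 1 (fully open). In form: {"linear": [[dx, dy, dz], ...], "angular": [[ax, ay, az], ...], "fingers": [fingers, ...]}. A call has 1 to 12 rows; each row shifts and turns the commanded pose from where the row before left it; what a row does not reach is not made up. A row lasts 1/8 s, in which the tool goes at most 62.5 mm and 10.7 degrees, less where a joint would pass 70% of its speed; a pose out of reach is approached as far as the arm can. A call is refused whole if a number of a shift passes 62.5 or a number of a turn 10.7, either way. A call with a gripper value outside its range is refused whole. The fingers move at their own pace and stop on an object; FORCE is the grip in N (left out, the last holds). Time passes only in rows, so rows that do not move let the fingers close. It gives the time, the measured TCP pose, the force, the opening and the grip force at its end, in the units of the state.
- arm.state(): the state, without advancing time (a new reading comes with each control period).
- viewer.grab_frame(name): name is "side" or "top" or "wrist"; returns the picture (420x560x3 uint8, red, green, blue); there is no depth.
- viewer.camera_model(name): a dict with "intrinsics" (3x3 intrinsics, pixels), "R" (3x3) and "t" (3): a world point X has camera coordinates R X + t. Camera axes: x right, y down, z forward; pixel columns grow to the right and rows downward; lengths in m; the calibration is good to about 2 mm. A picture is of the moment at which its call begins: read the wrist's pose just before it. camera_model takes no time and is no camera call; for the wrist camera it gives the pose at the moment of the call.
- arm.finish_job(): hands the job in; it is judged then, once.
The state is a dict: "time": time; "qpos": joint angles; "qd": joint speeds; "effort": joint torques, N m; "eef_pos": TCP position; "orientation": TCP orientation; "ft_force": force on the tool from outside, world axes, zero at the start; "wrist_torque": the same for the moment, N m; "finger_gap": opening from 0.0 (shut) to 1.0 (fully open); "finger_force": force on a finger pad.
Only numpy, scipy, OpenCV 4.12 (cv2) and the standard library are available. Lean on these libraries where they do the work, as an engineer would, in place of code of your own. Each camera call takes 0.05 s, during which the arm holds its last target. There are 200 camera calls.

### The job

Two light-port boxes stand on the bench with their shutters open. For a dark reading, slide the shutter plate of the box with the round chimney inwards by its knob to the next (middle) indexed stop, where it clicks in and blanks the port; not on to the last stop. Leave the shutter of the box with the square chimney open as it is, and let go of the knob.

Things in the scene. Friction and masses are not known exactly. Their poses are not given: they have to be found in the camera images.
- round_port_box: White fixed box 190 x 90 x 36 mm under a bridge (84 wide, top z 58) with a round aluminium chimney (46 across, top z 92 mm). Origin: on the bench below the chimney's axis; x points along the slide, inwards (away from the bench's edge: ahead and left), z up; box from x = -105 to +85. Steel shutter plate, 46 wide, top z 44 mm, level with its rails, slides along x. Boxes may swap sides.
- round_knob (a point): Centre of the flat top of the upright black knob at the plate's outer (-x) end; moves with the plate. Round post 18 mm in diameter (24 mm flange, lowest 5 mm), from 44 to 82 mm above the bench, on the box's centre line. At the box's x = -120 mm when open, -85 at the middle stop, -50 at the last.
- round_shutter (a joint): Travel (m) of the round-port box's plate along the box's +x. Sprung stops at 0 (open, start), 0.035 (middle: port blanked) and 0.070 (last: pinhole). Leaving a stop takes about 7 N, moved slowly; past the midpoint (17.5 mm) the plate is drawn on into the next stop. Let go within 12 mm of a stop, it snaps to about 1 mm from it and stays.
- square_shutter (a joint): The same for the other box, alike but for its square aluminium chimney (44 x 44 mm); starts at 0 (open) and must stay there.

How it is judged:
By the outcome, as a careful person would: the job done as asked, in the order asked, and still so for the second after the job is handed in, with the robot touching nothing.
It also fails if it takes over 26 s, if anything falls off the work surface, if the arm or the gripper's body presses on something with over 40 N, if the wrist force passes 120 N, or if a joint passes its speed limit or range.

## Working session

There is one attempt and no reset: what is moved stays moved. The work goes in short steps, Python scripts to look and compute and a shell command to move; the robot and the scene stay as the last step left them, time stands still between calls to the robot, and variables do not carry over. Pictures are saved under pics/ and viewed, at most 10 in all, crops included, and the job is handed in when it is done.

```bash
mkdir -p pics
python3 - <<'E'
from cell import arm, viewer
import cv2,numpy as np
for n in("top","side"):
    f=viewer.grab_frame(n);cv2.imwrite(f"pics/{n}0.png",cv2.cvtColor(f,cv2.COLOR_RGB2BGR))
    m=viewer.camera_model(n);print(n,np.round(m["intrinsics"],1).tolist(),np.round(m["R"],3).tolist(),np.round(m["t"],3))
s=arm.state();print(s["time"],s["eef_pos"],s["orientation"],s["finger_gap"])
E
```

```text
top [[470.9, 0.0, 286.5], [0.0, 470.9, 208.4], [0.0, 0.0, 1.0]] [[-0.014, -1.0, -0.022], [-0.987, 0.018, -0.163], [0.163, 0.019, -0.986]] [-0.239  0.576  0.866]
side [[473.5, 0.0, 284.8], [0.0, 473.5, 210.1], [0.0, 0.0, 1.0]] [[1.0, 0.005, 0.019], [0.018, -0.608, -0.794], [0.007, 0.794, -0.608]] [-0.551 -0.12   1.087]
0.1 [ 0.27363785 -0.61652144  0.23880678] [-7.49421916e-04  9.78264134e-01  2.07361218e-01 -2.19884349e-04] 0.9983422929801586
```

View pics/top0.png

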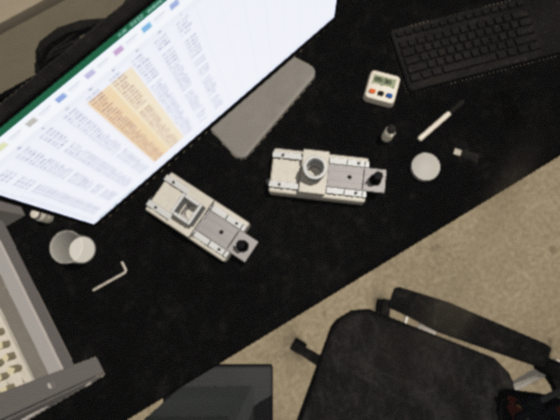

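View pics/side0.png

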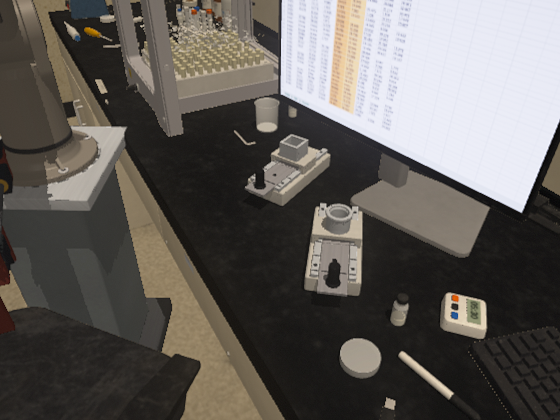

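The round-chimney box is the right one in the top view: chimney at about (314,168), knob at (377,177). In the side view its knob is at about (335,265). I'll zoom in on both.

Run:
```python
import cv2,numpy as np
a=cv2.imread("pics/top0.png")[135:215,255:400];b=cv2.imread("pics/side0.png")[195:300,295:375]
A=cv2.resize(a,None,fx=3.2,fy=3.2,interpolation=cv2.INTER_CUBIC);B=cv2.resize(b,None,fx=4,fy=4,interpolation=cv2.INTER_CUBIC)
o=np.zeros((430,790,3),np.uint8);o[:A.shape[0],:A.shape[1]]=A;o[:B.shape[0],468:468+B.shape[1]]=B
cv2.imwrite("pics/z.png",o)
```

```text
(no output)
```

View pics/z.png

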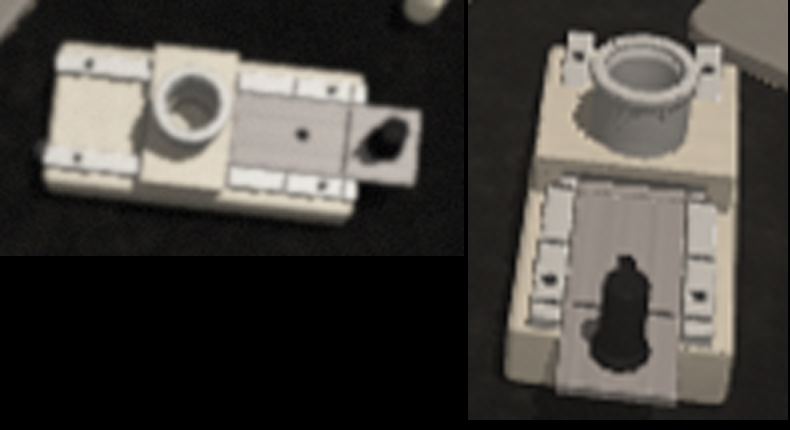

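```bash
cat > h.py <<'E'
from cell import arm, viewer
import cv2,numpy as np
def ray(n,p,m=None):
    m=m or viewer.camera_model(n);K,R,t=[np.array(m[k]) for k in("intrinsics","R","t")]
    d=R.T@np.linalg.solve(K,[*p,1.]);return -R.T@t,d/np.linalg.norm(d)
def tri(a,b):
    (c,d),(e,f)=a,b
    s=np.linalg.lstsq(np.c_[d,-f],e-c,rcond=None)[0]
    p,q=c+s[0]*d,e+s[1]*f;return (p+q)/2,np.linalg.norm(p-q)
def plane(r,z): c,d=r;return c+d*(z-c[2])/d[2]
E
python3 - <<'E'
from h import *
pts={"knob":((379.1,174.7),(334.75,264),.082),"chim":((315,167.2),(339,211.5),.092)}
for k,(a,b,z) in pts.items():
    print(k,tri(ray("top",a),ray("side",b)),plane(ray("top",a),z),plane(ray("side",b),z))
K=[plane(ray("top",p),.044)[:2] for p in((255+346/3.2,135+108/3.2),(255+420/3.2,135+108/3.2),(255+414/3.2,135+186/3.2),(255+228/3.2,135+169/3.2),(255+232/3.2,135+95/3.2))]
print(K)
E
```

```text
knob (array([ 0.6262046 , -0.42268327,  0.08533583]), np.float64(0.0007690050212831652)) [ 0.62659653 -0.42329937  0.082     ] [ 0.62714303 -0.41909882  0.082     ]
chim (array([ 0.64162452, -0.30367824,  0.09241753]), np.float64(0.0017523002448281276)) [ 0.64082755 -0.30372183  0.092     ] [ 0.64259983 -0.30281896  0.092     ]
[array([ 0.64808322, -0.39971132]), array([ 0.64718586, -0.44469827]), array([ 0.59879991, -0.43871753]), array([ 0.61143204, -0.32669773]), array([ 0.65765228, -0.33045014])]
```

The triangulated knob top is at (0.6265, -0.4225, 0.082–0.085) and the chimney at (0.6415, -0.3035, 0.092). They are 0.120 m apart, as expected for an open shutter, so the slide runs at 82.8°. I'll move above the knob with the fingers closing along the slide, opened only part way.

```bash
python3 -m handwheel '{"linear":[[45,24,0],[50,28,0],[50,28,0],[50,28,0],[50,28,0],[50,28,0],[50,28,0],[8,3,0],[0,0,-30],[0,0,0]],"angular":[[0,0,0],[0,0,-8],[0,0,-8],[0,0,-8],[0,0,-7],[0,0,0],[0,0,0],[0,0,0],[0,0,0],[0,0,0]],"fingers":[0.5,0.5,0.5,0.5,0.5,0.5,0.5,0.5,0.5,0.5]}' 20
python3 - <<'E'
from h import *
m=viewer.camera_model("wrist");f=viewer.grab_frame("wrist");cv2.imwrite("pics/w1.png",cv2.cvtColor(f,cv2.COLOR_RGB2BGR))
import json;json.dump({k:np.array(m[k]).tolist() for k in("intrinsics","R","t")},open("w1.json","w"))
s=arm.state();print(s["eef_pos"],s["orientation"])
K,R,t=[np.array(m[k]) for k in("intrinsics","R","t")]
for X in([.6265,-.4225,.082],[.6415,-.3035,.092]):
    c=K@(R@X+t);print(c[:2]/c[2])
E
```

```text
time: 1.35
eef_pos: [0.6245, -0.4218, 0.2066]
orientation: [-0.001, 0.998, -0.062, -0.003]
ft_force: [-0.4, 0.3, 0.3]
finger_gap: 0.497
finger_force: 0.0
[ 0.62521547 -0.42246182  0.20845474] [-4.24029526e-04  9.98058443e-01 -6.22621609e-02 -1.60859779e-03]
[280.3036864  205.59050569]
[146.39094792 208.70983888]
```

View pics/w1.png

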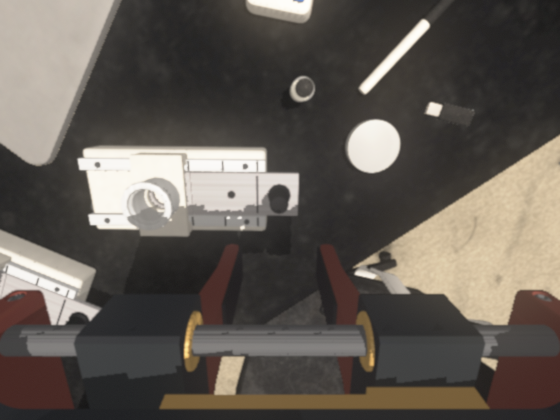

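The wrist view shows the round chimney's box with its slide horizontal in the image, so the yaw is right. The knob is at about (279,202), against a predicted (280,206). I'll zoom in for a finer fix.

Run:
```python
import cv2
a=cv2.imread("pics/w1.png")[140:250,80:310];cv2.imwrite("pics/z2.png",cv2.resize(a,None,fx=3.4,fy=3.4,interpolation=cv2.INTER_CUBIC))
```

```text
(no output)
```

View pics/z2.png

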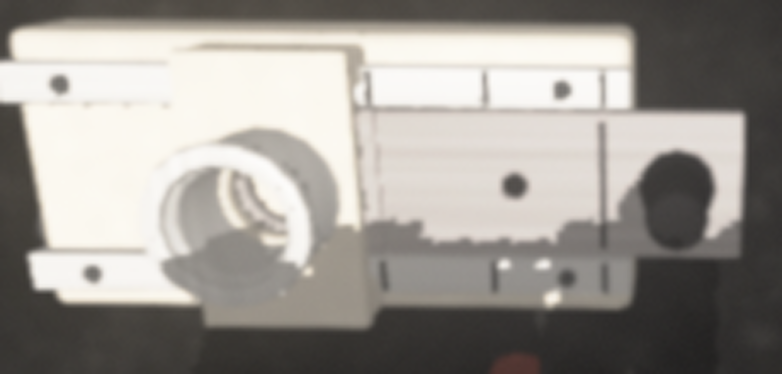

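Run:
```python
from h import *
import json;m=json.load(open("w1.json"))
r=ray("wrist",(278.8,204.4),m);k=plane(r,.082);c=plane(ray("wrist",(147,205.3),m),.092)
d=c-k;print(k,c,np.hypot(*d[:2]),np.degrees(np.arctan2(d[1],d[0])))
print(tri(r,ray("side",(334.75,264))),tri(r,ray("top",(379.1,174.7))))
s=arm.state();print(s["eef_pos"])
from scipy.spatial.transform import Rotation as Ro
y=Ro.from_quat(s["orientation"],scalar_first=True).apply([0,1,0]);print(np.degrees(np.arctan2(y[1],y[0]))%180)
```

```text
[ 0.62781498 -0.4212617   0.082     ] [ 0.64454565 -0.3048632   0.092     ] 0.11759474973556339 81.82054594801527
(array([ 0.62752257, -0.4210142 ,  0.08335492]), np.float64(0.001458449726073433)) (array([ 0.62716335, -0.42231197,  0.08141627]), np.float64(0.002342942576827159))
[ 0.62521547 -0.42246182  0.20845474]
82.86059383420181
```

Knob top fixed at (0.627, -0.4215), z about 0.082. I'll go down to TCP z 0.069 and close on it.

```bash
python3 -m handwheel '{"linear":[[2,1,-40],[0,0,-40],[0,0,-35],[0,0,-18],[0,0,-6],[0,0,0],[0,0,0],[0,0,0],[0,0,0],[0,0,0],[0,0,0]],"angular":[[0,0,0],[0,0,0],[0,0,0],[0,0,0],[0,0,0],[0,0,0],[0,0,0],[0,0,0],[0,0,0],[0,0,0],[0,0,0]],"fingers":[0.5,0.5,0.5,0.5,0.5,0.5,0,0,0,0,0]}' 25
```

```text
time: 2.78
eef_pos: [0.6292, -0.4214, 0.0713]
orientation: [0.0, 0.998, -0.062, 0.0]
ft_force: [-0.4, -0.6, 4.1]
finger_gap: 0.198
finger_force: 25.0
```

The gap of about 17 mm matches the 18 mm knob, so it's gripped. Next I'll slide 35 mm inwards.

```bash
python3 -m handwheel '{"linear":[[0.5,3.5,0],[0.5,3.5,0],[0.5,3.5,0],[0.5,3.5,0],[0.5,3.5,0],[0.4,3.5,0],[0.4,3.5,0],[0.4,3.5,0],[0.4,3.5,0],[0.4,3.2,0],[0,0,0],[0,0,0]],"angular":[[0,0,0],[0,0,0],[0,0,0],[0,0,0],[0,0,0],[0,0,0],[0,0,0],[0,0,0],[0,0,0],[0,0,0],[0,0,0],[0,0,0]],"fingers":[0,0,0,0,0,0,0,0,0,0,0,0]}'
python3 -c "
from h import *
s=arm.state();print(s['eef_pos'],s['ft_force'])
f=viewer.grab_frame('top')[125:215,245:400];g=viewer.grab_frame('side')[185:300,290:380]
A=cv2.resize(f,None,fx=3,fy=3);B=cv2.resize(g,None,fx=3.4,fy=3.4);o=np.zeros((400,790,3),np.uint8);o[:A.shape[0],:A.shape[1]]=A;o[:B.shape[0],470:470+B.shape[1]]=B
cv2.imwrite('pics/p.png',o[:,:,::-1])"
```

```text
time: 4.28
eef_pos: [0.634, -0.3856, 0.0713]
orientation: [-0.0, 0.998, -0.061, 0.0]
ft_force: [0.3, -0.8, 5.3]
finger_gap: 0.198
finger_force: 25.0
[ 0.63396752 -0.38562543  0.0712548 ] [ 0.31844208 -0.80913748  5.30009875]
```

It moved about 35.7 mm and the residual force along the slide is under 1 N, so it's seated at the middle stop. I'll release with a partial opening and lift off.

```bash
python3 -m handwheel '{"linear":[[0,0,0],[0,0,0],[0,0,0],[0,0,10],[0,0,20],[0,0,40],[0,0,50],[0,-40,20],[0,-50,0],[0,-50,0],[0,0,0],[0,0,0]],"angular":[[0,0,0],[0,0,0],[0,0,0],[0,0,0],[0,0,0],[0,0,0],[0,0,0],[0,0,0],[0,0,0],[0,0,0],[0,0,0],[0,0,0]],"fingers":[0.45,0.45,0.45,0.45,0.45,0.45,0.45,0.45,0.45,0.45,0.45,0.45]}'
python3 -c "
from h import *
f=viewer.grab_frame('top')[130:270,140:400];g=viewer.grab_frame('side')[140:300,240:380]
A=cv2.resize(f,None,fx=1.7,fy=1.7);B=cv2.resize(g,None,fx=2.4,fy=2.4);o=np.zeros((400,790,3),np.uint8);o[:A.shape[0],:A.shape[1]]=A;o[:B.shape[0],450:450+B.shape[1]]=B
cv2.imwrite('pics/q.png',o[:,:,::-1])"
```

```text
time: 5.88
eef_pos: [0.6338, -0.5257, 0.2117]
orientation: [-0.0, 0.998, -0.062, 0.001]
ft_force: [0.5, 1.4, -0.7]
finger_gap: 0.453
finger_force: 0.0
```

View pics/q.png

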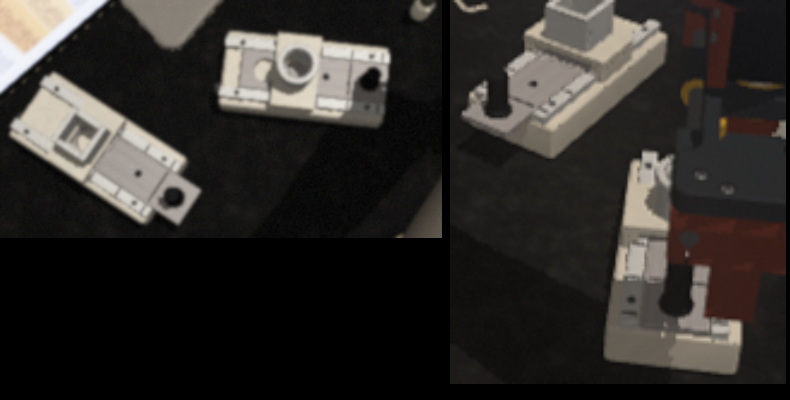

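The picture shows the round box's plate moved in, its outer end about level with the box end, with the knob near (358,174) in full-image pixels. The square box's plate still stands out, fully open. One numeric check of the knob's position, then I'll hand in.

Run:
```python
from h import *
f=cv2.resize(viewer.grab_frame("top")[155:195,340:375],None,fx=8,fy=8,interpolation=cv2.INTER_CUBIC)
m=viewer.camera_model("top");K,R,t=[np.array(m[k]) for k in("intrinsics","R","t")]
for s in(0,.035,.07):
    c=K@(R@(np.array([.627,-.4225,.082])+s*np.array([.135,.991,0]))+t);print(s,c[:2]/c[2])
cv2.imwrite("pics/k.png",f[:,:,::-1])
```

```text
0 [378.66023865 174.49749382]
0.035 [359.92881942 172.3897264 ]
0.07 [341.2580368  170.28878215]
```

View pics/k.png

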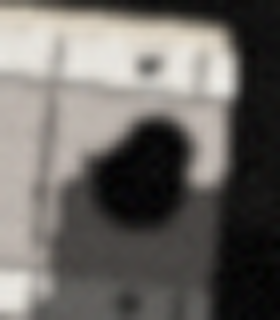

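The knob top is at about (340+157/8, 155+145/8) = (359.6, 173.1). The middle stop predicts (359.9, 172.4), so it's seated there.

```bash
python3 -c "
from cell import arm
print(arm.finish_job())"
```

```text
the job is handed in; nothing more can be done
None
```

The round-chimney box's shutter was slid to its middle stop (knob seen within 1 pixel of the expected spot) and the knob released; the square-chimney box's shutter was left open, and the job is handed in.

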